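# Mix a settled sample bottle by inversion and stand it on the balance

## Task

The sample in the smallest of the three white, black-capped reagent bottles has settled: pick that bottle up, tip it over in the air until its cap points well below level (upside down or not far from it), and hold it so for a moment. Then bring it upright again and set it down gently, without dropping it, in the middle of the balance's steel pan. Leave the other two white bottles standing where they are.

Things in the scene. Friction and masses are not known exactly. Their poses are not given: they have to be found in the camera images.
- small_bottle: Sample bottle: smallest of three white reagent bottles with black caps, closed, rigid, 108 mm tall, 0.16 kg. Body 50 mm in diameter up to 74 mm, shoulder to 84 mm, cap 36 mm in diameter to 108 mm. Upright on the bench in one of three places in a curved row, 170 mm apart. Origin: centre of its underside; z towards the cap. Grip the body 55 mm up, gripper leaning about 45 degrees.
- tall_bottle: A bystander: slim white bottle with a black cap, 52 mm in diameter, 175 mm tall, standing in the same row. Origin at the centre of its underside, z up to the cap. Leave it standing.
- wide_bottle: A bystander: wide white bottle with a black cap, 74 mm in diameter, 130 mm tall, standing in the same row. Origin at the centre of its underside, z up to the cap. Leave it standing.
- balance_pan (a point): Centre of the top face of the balance's round steel pan: 140 mm in diameter, level, 68 mm above the bench, z up. The balance is a flat white box (250 x 190 mm, 52 mm high) on the left of the bench; it is fixed and the pan does not give. The pan lies 30 mm beyond the box's middle, away from the display, and is its highest part: nothing stands up around it.
Not all that is in view belongs to the job. Leave any green, purple or yellow look-alike of the small_bottle alone.

How it is judged:
By the outcome, as a careful person would: the job done as asked, in the order asked, and still so for the second after the job is handed in, with the robot touching nothing.
It also fails if it takes over 61 s, if anything falls off the work surface, if the arm or the gripper's body presses on something with over 40 N, if the wrist force passes 120 N, or if a joint passes its speed limit or range.

## Robot

A 6-joint arm with a two-finger parallel gripper is mounted at the origin on the work surface. World frame = base frame: x ahead of the robot, y to its left, z up, the work surface at z = 0. Lengths are in m, angles in rad, forces in N, time in s.
With the tool pointing down it reaches from about 0.325 to 1 m from the base axis. Payload 5.1 kg.
Tool frame: the origin (TCP) lies between the finger pads; the fingertips stand 19 mm ahead of it and the grasp point (between the pads) is the TCP; z points along the fingers, x is the direction in which the jaws open and shut, and the axes are right-handed (so a half turn about z gives the same grasp; the last joint's range is limited). The gripper opens to 85 mm and grips with 20 to 120 N. Pads are 22 mm wide; open, the fingers measure 114 mm over their backs; the gripper's body (76 mm by 85 mm) begins 54 mm behind the grasp point. The pads swing forward as they close: fully open they stand 13 mm farther back than shut.
Start: joints at [-1.403, 0.124, 1.65, -0, 1.367, -0.083], TCP at [0.161, -0.63, 0.25] pointing down, gripper open.
Joint ranges: [-2.61, 2.61], [-1.02, 2.33], [0.03, 2.71], [-1.35, 4.49], [0.32, 2.68], [-2.91, 2.91]. Speed limits (rad/s): [2.57, 2.57, 3.14, 3.14, 3.14, 3.14].

## Interface

Orientations are given as a rotation vector (axis times angle).
In Python, from plant import get_state, viewer, robot gives the robot as it stands.
- The arm moves only by the tool arm_command, never from a script. Its argument "deltas" is a list of rows, each a list of 4 numbers: the shift along the tool's x, y, z in m, then the turn about the tool's z in rad. A call has 1 to 20 rows; each row shifts and turns the commanded pose from where the row before left it, along the tool's axes as they then stand; what a row does not reach is not made up. A row lasts 1/10 s, in which the tool goes at most 50 mm and 8.59 degrees, less where a joint would pass 70% of its speed; a pose out of reach is approached as far as the arm can. A call with a gripper value outside its range is refused whole. "grip" is the opening, from 0 (shut) to 1 (fully open), set as the call begins (left out, the last holds). The fingers move at their own pace and stop on an object; "newtons" is the grip in N (left out, the last holds). Time passes only in rows, so rows that do not move let the fingers close. It gives the time, the measured TCP pose, the force and the opening at its end, in the units of the state.
- get_state(): the state, without advancing time (a new reading comes with each control period).
- viewer.read_camera(name): name is "side" or "top"; returns a dict with "pixels" (384x512x3 uint8, red, green, blue), "range_z" (384x512 float32, m along the optical axis (not along the pixel's ray), 0 where there is no reading), "fx", "fy", "cx", "cy" (pixels), "k1" (the pictures are not rectified: a ray, as slopes to the right and down, at radius r is drawn at 1 + k1 r^2 times it, then the intrinsics apply), "R" (3x3) and "t" (3): a world point X has camera coordinates R X + t. Camera axes: x right, y down, z forward; pixel columns grow to the right and rows downward; lengths in m; the calibration is good to about 2 mm. A picture is of the moment at which its call begins.
- robot.hand_in(): hands the job in, once; it reports no verdict.
The state is a dict: "t": time; "joints": joint angles; "dq": joint speeds; "joint_torque": joint torques, N m; "tcp_pos": TCP position; "tool_rot": TCP orientation; "contact_force": force on the tool from outside, world axes, zero at the start; "moment": the same for the moment, N m; "gripper_width": opening from 0.0 (shut) to 1.0 (fully open).
Only numpy, scipy, OpenCV 4.12 (cv2) and the standard library are available. Lean on these libraries where they do the work, as an engineer would, in place of code of your own. Each camera call takes 0.05 s, during which the arm holds its last target. There are 200 camera calls.

## Working session

There is one attempt and no reset: what is moved stays moved. The work goes in short steps, Python scripts to look and compute and a tool call to move; the robot and the scene stay as the last step left them, time stands still between calls to the robot, and variables do not carry over. Pictures are saved under pics/ and viewed, about 8 in all and at most 12, crops included, and the job is handed in when it is done.

Besides the shell and the picture viewer there is one more tool, called after ">>>" as name(argument=value, ...) on one line, values as JSON. arm_command: Moves the arm, as the interface text tells. Its arguments: {"type":"object","properties":{"deltas":{"type":"array"},"grip":{"type":"number"},"newtons":{"type":"number"}},"required":["deltas"]}

```bash
ls; mkdir -p pics; python3 - <<'E'
from plant import get_state, viewer, robot
import cv2,numpy as np,pickle
s=get_state();print(s['t'],s['tcp_pos'],s['tool_rot'],s['gripper_width'])
d={}
for n in('side','top'):
    c=viewer.read_camera(n);d[n]=c
    cv2.imwrite(f'pics/{n}0.png',c['pixels'][:,:,::-1])
    print(n,c['fx'],c['cx'],c['cy'],c['k1'],'cam pos',-c['R'].T@c['t'],c['R'].round(2).tolist())
pickle.dump(d,open('c0.pkl','wb'))
cv2.imwrite('pics/both0.png',np.hstack([cv2.resize(d[n]['pixels'],(400,300))[:,:,::-1] for n in d]))
E
```

```text
pics
0.0 [ 0.16119678 -0.6290891   0.24903188] [-2.48066013e+00  1.92529028e+00  2.45092716e-03] 0.9994027227688725
side 423.80081674801767 254.5957988329816 195.8010908449369 -0.03723237706630918 cam pos [0.36063553 0.6569407  0.70678781] [[-0.97, -0.26, 0.0], [-0.17, 0.63, -0.75], [0.2, -0.73, -0.66]]
top 347.1330681296292 253.38665090984617 194.8697839280093 -0.01632959578454409 cam pos [ 0.51222061 -0.05505166  1.0842406 ] [[-0.01, -1.0, 0.01], [-1.0, 0.01, -0.05], [0.05, -0.01, -1.0]]
```

View pics/side0.png

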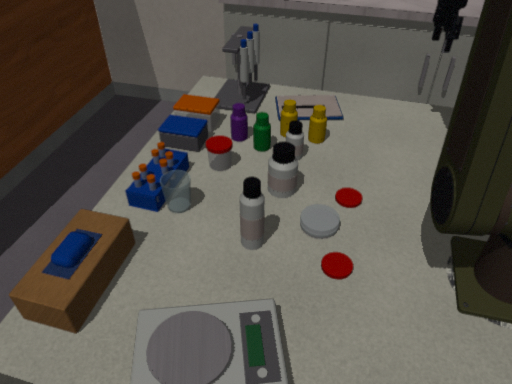

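View pics/top0.png

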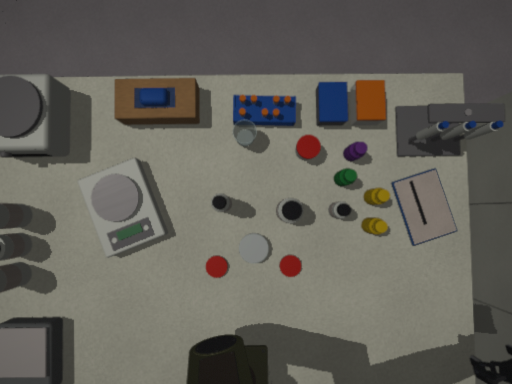

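The side view has the small white bottle at about (296,140), with yellow, green and purple look-alikes around it. The top view has its cap at (343,210), the wide bottle at (291,210), the tall one at (221,202) and the pan at (116,198).

```bash
cat > h.py <<'E'
import numpy as np,cv2
def rays(c,uv):
    K=np.array([[c['fx'],0,c['cx']],[0,c['fy'],c['cy']],[0,0,1]])
    p=cv2.undistortPoints(np.float64(uv).reshape(-1,1,2),K,np.array([c['k1'],0,0,0.])).reshape(-1,2)
    return np.c_[p,np.ones(len(p))]
def plane(c,uv,z):
    d=rays(c,uv)@c['R'];o=-c['R'].T@c['t']
    return o+d*((z-o[2])/d[:,2])[:,None]
def cloud(c):
    v,u=np.mgrid[:384,:512]
    r=rays(c,np.c_[u.ravel(),v.ravel()])*c['range_z'].reshape(-1,1)
    return ((r-c['t'])@c['R']).reshape(384,512,3)
E
python3 - <<'E'
import pickle;from h import *
d=pickle.load(open('c0.pkl','rb'))
for n,boxes in {'top':dict(small=(325,195,360,225),wide=(275,190,308,228),tall=(205,185,238,218)),'side':dict(small=(280,118,306,165),wide=(264,138,302,200),tall=(236,175,270,252))}.items():
    c=d[n];P=cloud(c)
    for k,(a,b,e,f) in boxes.items():
        px=c['pixels'][b:f,a:e].astype(int);h={'small':.108,'wide':.13,'tall':.175}[k]
        m=(px.max(2)<45).astype(np.uint8)
        nl,l,st,ce=cv2.connectedComponentsWithStats(m);i=1+st[1:,4].argmax()
        Q=P[b:f,a:e][l==i];top=Q[Q[:,2]>Q[:,2].max()-.006]
        print(n,k,'cap px',ce[i]+[a,b],st[i],'plane',plane(c,[ce[i]+[a,b]],h)[0].round(4),'zmax',Q[:,2].max().round(4),'topmean',((top.max(0)+top.min(0))/2).round(4))
c=d['top'];P=cloud(c)
Q=P[:, :,2]
m=((Q>.060)&(Q<.08)).astype(np.uint8);m[:,:75]=0;m[:,170:]=0;m[:150]=0;m[260:]=0
nl,l,st,ce=cv2.connectedComponentsWithStats(m);i=1+st[1:,4].argmax()
ct=cv2.findContours((l==i).astype(np.uint8),0,1)[0][0];(x,y),ax,an=cv2.fitEllipse(ct)
print('pan',x,y,ax,plane(c,[(x,y)],.068),P[l==i].mean(0),np.ptp(P[l==i],0))
# neighbours: things 40..250mm in area
m=((Q>.05)&(Q<.4)).astype(np.uint8)
nl,l,st,ce=cv2.connectedComponentsWithStats(m)
for i in range(1,nl):
    if st[i,4]>40:
        q=P[l==i];print(ce[i].round(),'min',q.min(0).round(3),'max',q.max(0).round(3))
E
```

```text
top small cap px [343.5503876  209.57364341] [ 12   9  14  12 129] plane [ 0.5135 -0.3193  0.108 ] zmax 1.0842 topmean [ 0.5122 -0.0551  1.0842]
top wide cap px [291.82534247 210.14041096] [  7  11  20  19 292] plane [ 0.5139 -0.1705  0.13  ] zmax 1.0842 topmean [ 0.5122 -0.0551  1.0842]
top tall cap px [219.35211268 202.01408451] [  8  11  14  13 142] plane [0.5377 0.0245 0.175 ] zmax 0.1788 topmean [0.5378 0.0255 0.1759]
side small cap px [286.58131488 152.32525952] [  0  24  15  22 289] plane [ 0.5069 -0.1835  0.108 ] zmax 0.1333 topmean [ 0.506  -0.1699  0.1304]
side wide cap px [283.59313725 152.27941176] [  9   4  22  22 408] plane [ 0.5084 -0.151   0.13  ] zmax 0.7068 topmean [0.3606 0.6569 0.7068]
side tall cap px [251.75080906 187.51779935] [  8   2  17  21 309] plane [0.5317 0.045  0.175 ] zmax 0.7068 topmean [0.3606 0.6569 0.7068]
pan 114.45692443847656 196.98651123046875 (46.52737045288086, 47.64228057861328) [[0.55951796 0.34053428 0.068     ]] [0.55956581 0.34039862 0.06860494] [0.13532326 0.1388169  0.0148102 ]
[ 31. 116.] min [0.676 0.498 0.05 ] max [0.907 0.655 0.156
[... 1038 characters left out ...]
 0.113]
[221. 202.] min [0.514 0.001 0.052] max [0.564 0.051 0.179]
[290. 210.] min [ 0.479 -0.208  0.051] max [ 0.552 -0.135  0.135]
[341. 209.] min [ 0.492 -0.34   0.05 ] max [ 0.539 -0.298  0.112]
[ 10. 215.] min [0.473 0.62  0.05 ] max [0.546 0.656 0.141]
[376. 225.] min [ 0.443 -0.443  0.05 ] max [ 0.491 -0.4    0.112]
[  9. 246.] min [0.382 0.62  0.05 ] max [0.457 0.665 0.125]
[  9. 277.] min [0.298 0.621 0.05 ] max [0.367 0.665 0.137]
[ 27. 352.] min [0.02  0.517 0.05 ] max [0.202 0.673 0.088]
[217. 358.] min [ 0.177 -0.051  0.16 ] max [0.202 0.097 0.4  ]
[509. 349.] min [ 0.162 -0.675  0.243] max [ 0.185 -0.668  0.264]
[492. 370.] min [ 0.132 -0.637  0.243] max [ 0.178 -0.553  0.365]
```

Four numbers per row allow no direct tilt, so before committing I'll see how the arm behaves at the edge of its reach, in free air.

>>> arm_command(deltas=[[0, 0, -0.05, 0], [0, 0, -0.05, 0], [0, 0, -0.05, 0], [0, 0, -0.05, 0], [0, 0, -0.05, 0], [0, 0, -0.05, 0]])

```text
t: 0.7
tcp_pos: [0.1612, -0.6293, 0.5518]
tool_rot: [-2.482, 1.926, 0.001]
contact_force: [1.6, -0.5, 0.2]
gripper_width: 1.004
```

```bash
cat >> h.py <<'E'
def show():
    from plant import get_state
    from scipy.spatial.transform import Rotation as Ro
    s=get_state();R=Ro.from_rotvec(s['tool_rot']).as_matrix()
    print('t',round(s['t'],2),'q',np.round(s['joints'],3),'p',np.round(s['tcp_pos'],4),'g',round(s['gripper_width'],3),'F',np.round(s['contact_force'],1))
    print('X',R[:,0].round(3),'Y',R[:,1].round(3),'Z',R[:,2].round(3))
    return s,R
E
python3 -c "
from h import *;show()"
```

```text
t 0.7 q [-1.403  0.106  1.173  0.     1.862 -0.083] p [ 0.1612 -0.6293  0.5518] g 1.004 F [ 1.6 -0.5  0.2]
X [ 0.248 -0.969 -0.001] Y [-0.969 -0.248 -0.   ] Z [-0.     0.001 -1.   ]
```

>>> arm_command(deltas=[[0, 0, -0.05, 0], [0, 0, -0.05, 0], [0, 0, -0.05, 0], [0, 0, -0.05, 0], [0, 0, -0.05, 0], [0, 0, -0.05, 0]])

```text
t: 1.3
tcp_pos: [0.1598, -0.6248, 0.8148]
tool_rot: [2.478, -1.923, 0.009]
contact_force: [-0.1, -0.7, 0.9]
gripper_width: 1.002
```

```bash
python3 -c "
from h import *;show()"
```

```text
t 1.3 q [-1.404e+00  5.460e-01  1.060e-01  1.000e-03  2.482e+00 -8.300e-02] p [ 0.1598 -0.6248  0.8148] g 1.002 F [-0.1 -0.7  0.9]
X [ 0.248 -0.969  0.007] Y [-0.969 -0.248  0.   ] Z [ 0.002 -0.007 -1.   ]
```

Now at the edge (elbow nearly straight). Pushing on upward should show whether the tilt trades off.

>>> arm_command(deltas=[[0, 0, -0.05, 0], [0, 0, -0.05, 0], [0, 0, -0.05, 0], [0, 0, -0.05, 0]])

```text
t: 1.7
tcp_pos: [0.1379, -0.5389, 0.8888]
tool_rot: [2.447, -1.899, 0.086]
contact_force: [-0.4, 0.5, 1.0]
gripper_width: 0.998
```

```bash
python3 -c "
from h import *;show()"
```

```text
t 1.7 q [-1.42   0.472  0.025  0.013  2.574 -0.089] p [ 0.1379 -0.5389  0.8888] g 0.998 F [-0.4  0.5  1. ]
X [ 0.248 -0.966  0.07 ] Y [-0.969 -0.248  0.   ] Z [ 0.017 -0.068 -0.998]
```

Tilt does accumulate (4°) and is kept. Continue in the same direction.

>>> arm_command(deltas=[[0, 0, -0.05, 0], [0, 0, -0.05, 0], [0, 0, -0.05, 0], [0, 0, -0.05, 0], [0, 0, -0.05, 0], [0, 0, -0.05, 0]])

```text
t: 2.3
tcp_pos: [0.1047, -0.4096, 0.9665]
tool_rot: [2.399, -1.862, 0.193]
contact_force: [-0.6, 0.1, 0.9]
gripper_width: 1.002
```

```bash
python3 - <<'E'
from h import *;show()
from scipy.optimize import least_squares
D=np.array([[.124,1.65,1.367,.6494,.249],[.106,1.173,1.862,.6496,.5518],[.546,.106,2.482,.6449,.8148],[.472,.025,2.574,.5563,.8888]])
def fk(p,q):
    a,b,c=q[:,0],q[:,0]+q[:,1],q[:,:3].sum(1)
    return np.c_[p[4]+p[1]*np.sin(a)+p[2]*np.sin(b)+p[5]*np.cos(b)+p[3]*np.sin(c),p[0]+p[1]*np.cos(a)+p[2]*np.cos(b)-p[5]*np.sin(b)+p[3]*np.cos(c)]
r=least_squares(lambda p:np.r_[(fk(p,D)-D[:,3:]).ravel()*1e3,p[4:]*5],[.35,.45,.45,.2,0,0]);print(r.x.round(4),r.fun.round(2))
E
```

```text
t 2.3 q [-1.461  0.308  0.026  0.047  2.648 -0.098] p [ 0.1047 -0.4096  0.9665] g 1.002 F [-0.6  0.1  0.9]
X [ 0.245 -0.956  0.16 ] Y [-0.969 -0.248  0.   ] Z [ 0.04  -0.155 -0.987]
[0.2321 0.4524 0.6137 0.2655 0.0011 0.0434] [ 0.18  0.18 -0.2  -0.33  0.03 -0.05 -0.01  0.2   0.01  0.22]
```

Tilting works at the reach limit, and the tilt is then kept in the world frame. I'll fit a kinematic model to find which leans the arm can hold at the bottle and the pan.

```bash
cat > kin.py <<'E'
import numpy as np
from scipy.spatial.transform import Rotation as Ro
from scipy.optimize import least_squares
lo=np.array([-2.61,-1.02,.03,-1.35,.32,-2.91]);hi=np.array([2.61,2.33,2.71,4.49,2.68,2.91])
P0=[.232,.452,.614,.2655,0,.0434,.0536]
def fk(q,p=P0):
    h,a,b,c,s,o,d=p
    R=Ro.from_euler('z',q[0])
    x=R.apply([s,d,h])
    R=R*Ro.from_euler('y',q[1]);x=x+R.apply([0,0,a])
    R=R*Ro.from_euler('y',q[2]);x=x+R.apply([o,0,b])
    R=R*Ro.from_euler('z',q[3])*Ro.from_euler('y',q[4]);x=x+R.apply([0,0,c])
    return x,R*Ro.from_euler('z',q[5])
def ik(pos,z,seed,xdir=None):
    """tool axis z at pos, optional tool x direction; within limits"""
    def f(q):
        x,R=fk(q);e=[(x-pos)*10,np.cross(R.as_matrix()[:,2],z)*2,[R.as_matrix()[:,2]@z-1]]
        if xdir is not None:e.append(R.as_matrix()[:,0]-xdir)
        return np.concatenate(e)
    r=least_squares(f,np.clip(seed,lo+.01,hi-.01),bounds=(lo,hi));return r.x,np.abs(r.fun).max()
E
python3 - <<'E'
from kin import *
D=[([-1.403,.124,1.65,0,1.367,-.083],[.1612,-.6291,.249],[-2.48066013,1.92529028,.00245]),([-1.403,.106,1.173,0,1.862,-.083],[.1612,-.6293,.5518],[-2.482,1.926,.001]),([-1.404,.546,.106,.001,2.482,-.083],[.1598,-.6248,.8148],[2.478,-1.923,.009]),([-1.42,.472,.025,.013,2.574,-.089],[.1379,-.5389,.8888],[2.447,-1.899,.086]),([-1.461,.308,.026,.047,2.648,-.098],[.1047,-.4096,.9665],[2.399,-1.862,.193])]
r=least_squares(lambda p:np.concatenate([(fk(q,p)[0]-x)*1e3 for q,x,_ in D]+[[p[4]*5]]),P0)
print(r.x.round(4).tolist(),r.fun.round(1))
for q,x,v in D: print((Ro.from_rotvec(v).inv()*fk(q)[1]).as_rotvec().round(3))
import kin;kin.P0[:]=r.x.tolist()
fk.__defaults__=(r.x.tolist(),)
for name,B in (('bottle',np.array([.515,-.319,.056])),('pan',np.array([.5595,.3405,.124]))):
    print(name)
    for th in (45,60,75,85):
        out=[]
        for psi in range(-180,180,15):
            best=None
            for s in ([0,.6,1.6,0,.8,0],[0,.6,1.6,1.57,1.2,0],[0,.6,1.6,3.1,.8,0],[0,.6,1.6,-1.2,.8,0]):
                s=np.array(s,float);s[0]=np.arctan2(B[1],B[0])
                t=np.deg2rad(th);a=np.deg2rad(psi)
                q,e=ik(B,np.array([np.sin(t)*np.cos(a),np.sin(t)*np.sin(a),-np.cos(t)]),s)
                if e<2e-3: best=q;break
            if best is not None: out.append((psi,round(best[3],1),round(best[4],1)))
        print(th,out)
E
```

```text
[0.2205, 0.4523, 0.6136, 0.2536, -0.001, 0.0435, 0.0537] [-0.1 -0.2  0.2 -0.1  0.1 -0.4  0.  -0.1 -0.1  0.1  0.1  0.2  0.2  0.
  0.1 -0. ]
[0.004 0.    3.142]
[-2.000e-03  1.000e-03 -3.141e+00]
[-0.000e+00  1.000e-03 -3.141e+00]
[1.000e-03 0.000e+00 3.141e+00]
[-0.    -0.     3.141]
bottle
45 [(-180, np.float64(-0.4), np.float64(1.7)), (-165, np.float64(-0.5), np.float64(1.6)), (-150, np.float64(-0.6), np.float64(1.5)), (-135, np.float64(-0.7), np.float64(1.4)), (-120, np.float64(-0.8), np.float64(1.2)), (-105, np.float64(-0.9), np.float64(1.1)), (-90, np.float64(-1.1), np.float64(0.9)), (-75, np.float64(-1.2), np.float64(0.7)), (-60, np.float64(-1.2), np.float64(0.4)), (-15, np.float64(1.2), np.float64(0.4)), (0, np.float64(1.2), np.float64(0.6)), (15, np.float64(1.1), np.float64(0.8)), (30, np.float64(1.0), np.float64(1.0)), (45, np.float64(0.8), np.float64(1.2)), (60, np.float64(0.7), np.float64(1.4)), (75, np.float64(0.6), np.float64(1.5)), (90, np.float64(0.5), np.float64(1.6)), (105, np.float64(0.4), np.float64(1.7)), (120, np.float64(0.2), np.float64(1.8)), (135, np.float64(0.
[... 5716 characters left out ...]
2.4)), (-105, np.float64(-0.9), np.float64(2.3)), (-90, np.float64(-1.0), np.float64(2.1)), (-75, np.float64(-1.2), np.float64(1.9)), (-60, np.float64(-1.3), np.float64(1.7)), (-15, np.float64(4.4), np.float64(1.2)), (0, np.float64(4.0), np.float64(1.0)), (15, np.float64(3.6), np.float64(0.9)), (30, np.float64(3.0), np.float64(0.9)), (45, np.float64(2.5), np.float64(0.9)), (60, np.float64(2.1), np.float64(1.1)), (75, np.float64(1.8), np.float64(1.3)), (90, np.float64(1.6), np.float64(1.5)), (105, np.float64(1.4), np.float64(1.6)), (120, np.float64(1.2), np.float64(1.8)), (135, np.float64(1.1), np.float64(2.0)), (150, np.float64(0.9), np.float64(2.2)), (165, np.float64(0.8), np.float64(2.3))]
```

```bash
sed -i "s/^P0=.*/P0=[0.2205,0.4523,0.6136,0.2536,-0.001,0.0435,0.0537]/; s/R\*Ro.from_euler('z',q\[5\])/R*Ro.from_euler('z',q[5]+np.pi)/" kin.py
python3 - <<'E'
from kin import *
for th,psi in ((75,22),(75,12),(80,22)):
    t,a=np.deg2rad([th,psi]);z=np.array([np.sin(t)*np.cos(a),np.sin(t)*np.sin(a),-np.cos(t)]);h=np.array([-np.sin(a),np.cos(a),0])
    for s in (1,-1):
        seed=np.array([-.5,.6,1.6,1.6,1.2,0]);print(th,psi,'X sign',s)
        # bottle -> lift -> mid -> pan
        for n,p in (('bottle',[.515,-.319,.056]),('lift',[.515,-.319,.35]),('mid',[.5,0,.4]),('abovepan',[.5595,.3405,.3]),('pan',[.5595,.3405,.125])):
            for f in ((1,-1) if n in('lift','mid') else (1,)):
                best=None
                for d6 in (0,2,-2):
                    sd=seed.copy();sd[5]=np.clip(sd[5]+d6,-2.8,2.8)
                    q,e=ik(np.array(p),z,sd,s*f*h)
                    if best is None or e<best[1]:best=(q,e)
                print(n,f,best[0].round(2),best[1].round(4))
                if f==1:seed=best[0]
E
```

```text
75 22 X sign 1
bottle 1 [-1.07  0.38  2.12  1.51  1.29  2.23] 0.0
lift 1 [-1.07 -0.14  2.06  1.36  1.37  2.83] 0.0
lift -1 [-1.07 -0.14  2.06  1.36  1.37 -0.32] 0.0
mid 1 [-0.54 -0.77  2.44  1.42  0.94  2.91] 0.2344
mid -1 [-0.51 -0.81  2.42  1.27  0.91  0.16] 0.0
abovepan 1 [ 0.54 -0.26  2.29  3.8   0.32  0.97] 0.1234
pan 1 [0.51 0.07 2.33 3.37 0.58 1.41] 0.0
75 22 X sign -1
bottle 1 [-1.07  0.38  2.12  1.51  1.29 -0.91] 0.0
lift 1 [-1.07 -0.14  2.06  1.36  1.37 -0.32] 0.0
lift -1 [-1.07 -0.14  2.06  1.36  1.37  2.83] 0.0
mid 1 [-0.51 -0.81  2.42  1.27  0.91  0.16] 0.0
mid -1 [-0.5  -0.82  2.41  1.24  0.9  -2.91] 0.0411
abovepan 1 [ 0.54 -0.26  2.29  3.8   0.32 -2.18] 0.1234
pan 1 [ 0.51  0.07  2.33  3.37  0.58 -1.73] 0.0
75 12 X sign 1
bottle 1 [-1.05  0.32  2.21  1.68  1.18  2.2 ] 0.0
lift 1 [-1.05 -0.24  2.14  1.41  1.19  2.87] 0.0
lift -1 [-1.05 -0.24  2.14  1.41  1.19 -0.27] 0.0
mid 1 [-0.44 -0.85  2.5   1.47  0.68  2.91] 0.2565
mid -1 [-0.4  -0.9   2.46  1.12  0.66  0.37] 0.0
abovepan 1 [ 0.61 -0.25  2.25  4.38  0.41  0.47] 0.0
pan 1 [0.61 0.1  2.3  3.81 0.65 1.12] 0.0
75 12 X
[... 389 characters left out ...]
0.43  2.11  1.56  1.36  2.18] 0.0
lift 1 [-1.08 -0.11  2.08  1.45  1.4   2.77] 0.0
lift -1 [-1.08 -0.11  2.08  1.45  1.4  -0.37] 0.0
mid 1 [-0.54 -0.78  2.47  1.51  0.93  2.91] 0.1674
mid -1 [-0.53 -0.81  2.46  1.4   0.91  0.05] 0.0
abovepan 1 [ 0.52 -0.27  2.31  3.57  0.32  1.18] 0.0085
pan 1 [0.51 0.11 2.34 3.34 0.71 1.44] 0.0
80 22 X sign -1
bottle 1 [-1.08  0.43  2.11  1.56  1.36 -0.96] 0.0
lift 1 [-1.08 -0.11  2.08  1.45  1.4  -0.37] 0.0
lift -1 [-1.08 -0.11  2.08  1.45  1.4   2.77] 0.0
mid 1 [-0.53 -0.81  2.46  1.4   0.91  0.05] 0.0
mid -1 [-0.51 -0.83  2.45  1.33  0.88 -2.91] 0.1065
abovepan 1 [ 0.52 -0.27  2.31  3.57  0.32 -1.96] 0.0085
pan 1 [ 0.51  0.11  2.34  3.34  0.71 -1.7 ] 0.0
```

>>> arm_command(deltas=[[-0.0288, -0.0376, 0.009, 0], [-0.0288, -0.0376, 0.009, 0], [-0.0288, -0.0376, 0.009, 0], [-0.0288, -0.0376, 0.009, 0], [-0.0288, -0.0376, 0.009, 0], [-0.0288, -0.0376, 0.009, 0], [-0.0288, -0.0376, 0.009, 0], [-0.0288, -0.0376, 0.009, 0], [-0.0288, -0.0376, 0.009, 0], [-0.0288, -0.0376, 0.009, 0], [-0.0288, -0.0376, 0.009, 0], [-0.0288, -0.0376, 0.009, 0], [-0.0288, -0.0376, 0.009, 0], [-0.0288, -0.0376, 0.009, 0], [-0.0288, -0.0376, 0.009, 0], [-0.0288, -0.0376, 0.009, 0], [-0.0288, -0.0376, 0.009, 0], [-0.0288, -0.0376, 0.009, 0], [-0.0288, -0.0376, 0.009, 0], [-0.0288, -0.0376, 0.009, 0]])

```text
t: 4.3
tcp_pos: [0.6917, 0.287, 0.704]
tool_rot: [2.4, -1.864, 0.192]
contact_force: [0.9, 0.7, 1.9]
gripper_width: 0.995
```

```bash
python3 -c "
from h import *;show()"
```

```text
t 4.3 q [ 0.376  0.604  0.269 -0.208  2.278  1.561] p [0.6917 0.287  0.704 ] g 0.995 F [0.9 0.7 1.9]
X [ 0.245 -0.957  0.158] Y [-0.969 -0.248 -0.001] Z [ 0.04  -0.153 -0.987]
```

The swing went as predicted, and the model agrees. Now push outward along -y (azimuth 14°), past full stretch, to lean the tool.

>>> arm_command(deltas=[[0, -0.05, 0, 0], [0, -0.05, 0, 0], [0, -0.05, 0, 0], [0, -0.05, 0, 0], [0, -0.05, 0, 0], [0, -0.05, 0, 0], [0, -0.05, 0, 0], [0, -0.05, 0, 0]])

```text
t: 5.1
tcp_pos: [0.8751, 0.3029, 0.5628]
tool_rot: [-2.453, 1.88, -0.341]
contact_force: [-0.2, -0.2, 0.3]
gripper_width: 0.999
```

```bash
python3 -c "
from h import *;show()"
```

```text
t 5.1 q [ 0.32   0.929  0.027 -0.182  2.027  1.535] p [0.8751 0.3029 0.5628] g 0.999 F [-0.2 -0.2  0.3]
X [ 0.245 -0.957  0.154] Y [-0.95  -0.269 -0.158] Z [ 0.193 -0.107 -0.975]
```

>>> arm_command(deltas=[[0, -0.04, -0.03, 0], [0, -0.04, -0.03, 0], [0, -0.04, -0.03, 0], [0, -0.04, -0.03, 0], [0, -0.04, -0.03, 0], [0, -0.04, -0.03, 0], [0, -0.04, -0.03, 0], [0, -0.04, -0.03, 0], [0, -0.04, -0.03, 0], [0, -0.04, -0.03, 0]])

```text
t: 6.1
tcp_pos: [0.8441, 0.3099, 0.7061]
tool_rot: [-2.266, 1.696, -0.557]
contact_force: [-0.3, -0.0, 0.4]
gripper_width: 0.998
```

```bash
python3 -c "
from h import *;show()"
```

```text
t 6.1 q [ 0.341  0.784  0.026 -0.182  1.893  1.53 ] p [0.8441 0.3099 0.7061] g 0.998 F [-0.3 -0.   0.4]
X [ 0.247 -0.958  0.149] Y [-0.859 -0.287 -0.423] Z [ 0.448 -0.023 -0.894]
```

>>> arm_command(deltas=[[-0.02, -0.044, -0.012, 0], [-0.02, -0.044, -0.012, 0], [-0.02, -0.044, -0.012, 0], [-0.02, -0.044, -0.012, 0], [-0.02, -0.044, -0.012, 0], [-0.02, -0.044, -0.012, 0], [-0.02, -0.044, -0.012, 0], [-0.02, -0.044, -0.012, 0], [-0.02, -0.044, -0.012, 0], [-0.02, -0.044, -0.012, 0], [-0.02, -0.044, -0.012, 0], [-0.02, -0.044, -0.012, 0]])

```text
t: 7.3
tcp_pos: [0.8066, 0.5019, 0.7617]
tool_rot: [-2.026, 1.457, -0.73]
contact_force: [-0.0, -0.3, 0.2]
gripper_width: 0.997
```

```bash
python3 -c "
from h import *;show()"
```

```text
t 7.3 q [ 0.578  0.773  0.026 -0.292  1.606  1.701] p [0.8066 0.5019 0.7617] g 0.997 F [-0.  -0.3  0.2]
X [ 0.271 -0.955  0.117] Y [-0.666 -0.274 -0.694] Z [ 0.695  0.11  -0.711]
```

>>> arm_command(deltas=[[-0.01, -0.047, 0.01, 0], [-0.01, -0.047, 0.01, 0], [-0.01, -0.047, 0.01, 0], [-0.01, -0.047, 0.01, 0], [-0.01, -0.047, 0.01, 0], [-0.01, -0.047, 0.01, 0], [-0.01, -0.047, 0.01, 0], [-0.01, -0.047, 0.01, 0], [-0.01, -0.047, 0.01, 0], [-0.01, -0.047, 0.01, 0]])

```text
t: 8.3
tcp_pos: [0.8706, 0.5461, 0.7843]
tool_rot: [-1.815, 1.244, -0.824]
contact_force: [-0.1, 0.2, 0.1]
gripper_width: 1.002
```

```bash
python3 -c "
from h import *;show()"
```

```text
t 8.3 q [ 0.572  0.815  0.026 -0.272  1.275  1.706] p [0.8706 0.5461 0.7843] g 1.002 F [-0.1  0.2  0.1]
X [ 0.313 -0.946  0.084] Y [-0.446 -0.225 -0.866] Z [ 0.838  0.234 -0.493]
```

>>> arm_command(deltas=[[0.015, -0.044, 0.018, 0], [0.015, -0.044, 0.018, 0], [0.015, -0.044, 0.018, 0], [0.015, -0.044, 0.018, 0], [0.015, -0.044, 0.018, 0], [0.015, -0.044, 0.018, 0], [0.015, -0.044, 0.018, 0], [0.015, -0.044, 0.018, 0], [0.015, -0.044, 0.018, 0], [0.015, -0.044, 0.018, 0]])

```text
t: 9.3
tcp_pos: [0.9661, 0.3927, 0.8666]
tool_rot: [-1.615, 1.075, -0.916]
contact_force: [-0.1, -0.7, -0.8]
gripper_width: 1.003
```

```bash
python3 -c "
from h import *;show()"
```

```text
t 9.3 q [ 0.34   0.786  0.026 -0.024  1.024  1.511] p [0.9661 0.3927 0.8666] g 1.003 F [-0.1 -0.7 -0.8]
X [ 0.331 -0.94   0.075] Y [-0.224 -0.156 -0.962] Z [ 0.917  0.302 -0.262]
```

>>> arm_command(deltas=[[0.01, -0.045, 0.02, 0], [0.01, -0.045, 0.02, 0], [0.01, -0.045, 0.02, 0]])

```text
t: 9.6
tcp_pos: [0.9694, 0.3677, 0.8974]
tool_rot: [-1.553, 1.029, -0.946]
contact_force: [0.9, -0.2, -0.2]
gripper_width: 0.997
```

```bash
cat > traj.py <<'E'
from kin import *
def follow(q,wps,R0,step=.01):
    """numerically track straight segments at fixed orientation (rotation object) from q; report limits"""
    x,_=fk(q);R=R0
    for w,roll in wps:
        w=np.array(w,float);n=max(2,int(max(np.linalg.norm(w-x)/step,abs(roll)/.05)));x0=x;R1=R
        mins=9;ok=0
        for k in range(1,n+1):
            xt=x0+(w-x0)*k/n;Rt=R1*Ro.from_euler('z',roll*k/n)
            def f(v):
                a,b=fk(v);return np.r_[(a-xt)*10,(Rt.inv()*b).as_rotvec()*2,(v-q)*1e-4]
            q=least_squares(f,np.clip(q,lo+1e-4,hi-1e-4),bounds=(lo,hi)).x;ok=max(ok,np.abs(f(q)[:6]).max());mins=min(mins,(hi-q).min(),(q-lo).min())
        x=w;R=R1*Ro.from_euler('z',roll)
        print('->',w.round(3),round(roll,3),'q',q.round(2),'err',round(ok,4),'margin',round(mins,3))
    return q,R
E
python3 - <<'E'
from h import *;s,R=show()
from traj import *
R0=Ro.from_rotvec(s['tool_rot']);q=np.array(s['joints'])
Z=R[:,2];print('lean',np.degrees(np.arccos(-Z[2])),'az',np.degrees(np.arctan2(Z[1],Z[0])))
roll=np.arctan2(-R[2,0],R[2,1]);roll=(roll+np.pi/2)%np.pi-np.pi/2;print('roll to level X',roll)
B=np.array([.515,-.319,.058]);pre=B-.13*Z
q,R1=follow(q,[([.8,.2,.6],roll),([.40,-.25,.45],0),(pre+[0,0,.3],0),(pre,0),(B,0),(B+[0,0,.3],0)],R0)
q2,R2=follow(q,[(B+[0,0,.3],np.pi)],R1)
follow(q,[([.55,-.32,.45],0),([.6,0,.45],0),([.62,.34,.40],0),([.5595,.3405,.28],0),([.5595,.3405,.126],0)],R1)
E
```

```text
t 9.6 q [0.307 0.771 0.026 0.02  0.964 1.479] p [0.9694 0.3677 0.8974] g 0.997 F [ 0.9 -0.2 -0.2]
X [ 0.33  -0.941  0.076] Y [-0.154 -0.133 -0.979] Z [ 0.931  0.312 -0.189]
lean 79.09371400912661 az 18.517522554224122
roll to level X 0.07713307525854152
-> [0.8 0.2 0.6] 0.077 q [ 0.11 -0.09  1.62  0.74  0.32  0.82] err 0.0168 margin 0.0
-> [ 0.4  -0.25  0.45] 0 q [-1.26 -0.56  2.23  1.38  1.56 -0.1 ] err 0.011 margin 0.0
-> [ 0.394 -0.36   0.383] 0 q [-1.34 -0.24  2.12  1.36  1.6  -0.32] err 0.0 margin 0.482
-> [ 0.394 -0.36   0.083] 0 q [-1.34  0.31  2.2   1.38  1.47 -0.94] err 0.0 margin 0.488
-> [ 0.515 -0.319  0.058] 0 q [-1.07  0.4   2.15  1.61  1.31 -0.96] err 0.0 margin 0.509
-> [ 0.515 -0.319  0.358] 0 q [-1.07 -0.16  2.1   1.45  1.34 -0.34] err 0.0 margin 0.533
-> [ 0.515 -0.319  0.358] 3.142 q [-1.07 -0.16  2.1   1.45  1.34  2.81] err 0.0 margin 0.105
-> [ 0.55 -0.32  0.45] 0 q [-1.01 -0.19  1.97  1.43  1.3  -0.16] err 0.0 margin 0.623
-> [0.6  0.   0.45] 0 q [-0.36 -0.55  2.23  1.4   0.68  0.07] err 0.0 margin 0.359
-> [0.62 0.34 0.4 ] 0 q [ 0.53 -0.23  2.11  4.24  0.32 -2.61] err 0.3077 margin 0.0
-> [0.56 0.34 0.28] 0 q [ 0.55 -0.23  2.3   3.79  0.38 -2.14] err 0.1364 margin 0.0
-> [0.56  0.34  0.126] 0 q [ 0.55  0.11  2.33  3.49  0.7  -1.8 ] err 0.0 margin 0.075
```

```bash
cat > plan2.py <<'E'
from h import *
from traj import *
s,R=show()
R0=Ro.from_rotvec(s['tool_rot']);q0=np.array(s['joints'])
Z=R[:,2];roll=.077
B=np.array([.515,-.319,.058]);pre=B-.13*Z
for mid in ([.70,-.3,.75],[.6,-.45,.7]):
    q,R1=follow(q0,[(mid,roll),(pre+[0,0,.3],0),(pre,0)],R0,.02)
q,R1=follow(q,[(B,0)],R1)
P=[.5595,.3405,.126]
for z in (.22,.27):
  for x in (.45,.55,.65):
    print('path',z,x);follow(q,[(B+[0,0,z-.058],0),([x,0,z],0),([.5595,.3405,z],0),(P,0)],R1,.02)
E
python3 plan2.py
```

```text
t 9.6 q [0.307 0.771 0.026 0.02  0.964 1.479] p [0.9694 0.3677 0.8974] g 0.997 F [ 0.9 -0.2 -0.2]
X [ 0.33  -0.941  0.076] Y [-0.154 -0.133 -0.979] Z [ 0.931  0.312 -0.189]
-> [ 0.7  -0.3   0.75] 0.077 q [-0.77 -0.01  1.31  1.24  1.18  0.39] err 0.0 margin 0.226
-> [ 0.394 -0.36   0.383] 0 q [-1.34 -0.24  2.12  1.36  1.6  -0.32] err 0.0 margin 0.59
-> [ 0.394 -0.36   0.083] 0 q [-1.34  0.31  2.2   1.38  1.47 -0.94] err 0.0 margin 0.489
-> [ 0.6  -0.45  0.7 ] 0.077 q [-1.05  0.07  1.31  1.34  1.42  0.23] err 0.0 margin 0.234
-> [ 0.394 -0.36   0.383] 0 q [-1.34 -0.24  2.12  1.36  1.6  -0.32] err 0.0 margin 0.59
-> [ 0.394 -0.36   0.083] 0 q [-1.34  0.31  2.2   1.38  1.47 -0.94] err 0.0 margin 0.489
-> [ 0.515 -0.319  0.058] 0 q [-1.07  0.4   2.15  1.61  1.31 -0.96] err 0.0 margin 0.509
path 0.22 0.45
-> [ 0.515 -0.319  0.22 ] 0 q [-1.07  0.05  2.17  1.52  1.32 -0.62] err 0.0 margin 0.533
-> [0.45 0.   0.22] 0 q [-0.61 -0.74  2.71  1.58  0.95 -0.32] err 0.1018 margin 0.0
-> [0.56 0.34 0.22] 0 q [ 0.55 -0.12  2.33  3.63  0.49 -1.96] err 0.1122 margin 0.0
-> [0.56  0.34  0.126] 0 q [ 0.5
[... 1136 characters left out ...]
5
-> [ 0.515 -0.319  0.27 ] 0 q [-1.07 -0.04  2.16  1.5   1.32 -0.52] err 0.0 margin 0.533
-> [0.55 0.   0.27] 0 q [-0.41 -0.5   2.51  1.77  0.74 -0.44] err 0.0 margin 0.201
-> [0.56 0.34 0.27] 0 q [ 0.55 -0.21  2.31  3.75  0.39 -2.1 ] err 0.0365 margin 0.0
-> [0.56  0.34  0.126] 0 q [ 0.55  0.11  2.33  3.49  0.7  -1.8 ] err 0.0 margin 0.114
path 0.27 0.65
-> [ 0.515 -0.319  0.27 ] 0 q [-1.07 -0.04  2.16  1.5   1.32 -0.52] err 0.0 margin 0.533
-> [0.65 0.   0.27] 0 q [-0.32 -0.2   2.3   1.95  0.68 -0.61] err 0.0 margin 0.362
-> [0.56 0.34 0.27] 0 q [ 0.55 -0.21  2.31  3.75  0.39 -2.1 ] err 0.0052 margin 0.0
-> [0.56  0.34  0.126] 0 q [ 0.55  0.11  2.33  3.49  0.7  -1.8 ] err 0.0 margin 0.114
```

>>> arm_command(deltas=[[0.0316, 0.0179, -0.0281, 0], [0.0316, 0.0179, -0.0281, 0], [0.0316, 0.0179, -0.0281, 0], [0.0316, 0.0179, -0.0281, 0], [0.0316, 0.0179, -0.0281, 0], [0.0316, 0.0179, -0.0281, 0], [0.0316, 0.0179, -0.0281, 0], [0.0316, 0.0179, -0.0281, 0], [0.0316, 0.0179, -0.0281, 0], [0.0316, 0.0179, -0.0281, 0], [0.0316, 0.0179, -0.0281, 0], [0.0316, 0.0179, -0.0281, 0], [0.0316, 0.0179, -0.0281, 0], [0.0316, 0.0179, -0.0281, 0], [0.0316, 0.0179, -0.0281, 0], [0.0316, 0.0179, -0.0281, 0], [0.0316, 0.0179, -0.0281, 0], [0.0316, 0.0179, -0.0281, 0], [0.0316, 0.0179, -0.0281, 0], [0.0316, 0.0179, -0.0281, 0.077]])

```text
t: 11.6
tcp_pos: [0.6145, -0.4271, 0.7132]
tool_rot: [-1.505, 1.081, -0.893]
contact_force: [0.5, -0.7, 1.1]
gripper_width: 1.001
```

```bash
cat >> h.py <<'E'
def todo(target):
    s,R=show();d=R.T@(np.array(target)-s['tcp_pos']);n=int(np.ceil(np.linalg.norm(d)/.045))
    print('tool shift',d.round(4),'rows',n,'each',(d/max(n,1)).round(4),'lean',np.degrees(np.arccos(-R[2,2])).round(2),'Xz',R[2,0].round(4));return R
E
python3 -c "
from h import *;R=todo([.394,-.36,.383]);print(R[:,2]*.13)"
```

```text
t 11.6 q [-1.018  0.045  1.314  1.332  1.392  0.253] p [ 0.6145 -0.4271  0.7132] g 1.001 F [ 0.5 -0.7  1.1]
X [ 0.318 -0.948  0.002] Y [-0.18  -0.062 -0.982] Z [ 0.931  0.312 -0.191]
tool shift [-0.1344  0.3597 -0.1213] rows 9 each [-0.0149  0.04   -0.0135] lean 79.02 Xz 0.0017
[ 0.12099953  0.04056593 -0.02476932]
```

>>> arm_command(deltas=[[-0.0149, 0.04, -0.0135, 0], [-0.0149, 0.04, -0.0135, 0], [-0.0149, 0.04, -0.0135, 0], [-0.0149, 0.04, -0.0135, 0], [-0.0149, 0.04, -0.0135, 0], [-0.0149, 0.04, -0.0135, 0], [-0.0149, 0.04, -0.0135, 0], [-0.0149, 0.04, -0.0135, 0], [-0.0149, 0.04, -0.0135, 0], [0, 0.035, 0.007, 0], [0, 0.035, 0.007, 0], [0, 0.035, 0.007, 0], [0, 0.035, 0.007, 0], [0, 0, 0, 0]], grip=0.75)

```text
t: 13.0
tcp_pos: [0.3949, -0.3576, 0.2349]
tool_rot: [-1.502, 1.086, -0.884]
contact_force: [-0.5, 0.8, -1.1]
gripper_width: 0.748
```

```bash
python3 - <<'E'
from h import *;R=todo([.515-.1210,-.319-.0406,.083])
from plant import viewer
c=viewer.read_camera('side');cv2.imwrite('pics/s1.png',cv2.resize(c['pixels'][60:290,120:470,::-1],None,fx=2,fy=2))
E
```

```text
t 13.0 q [-1.343 -0.026  2.218  1.356  1.537 -0.62 ] p [ 0.3949 -0.3576  0.2349] g 0.748 F [-0.5  0.8 -1.1]
X [ 0.319 -0.948 -0.007] Y [-0.185 -0.055 -0.981] Z [ 0.93   0.314 -0.192]
tool shift [0.0027 0.1494 0.0278] rows 4 each [0.0007 0.0373 0.0069] lean 78.91 Xz -0.0071
```

View pics/s1.png

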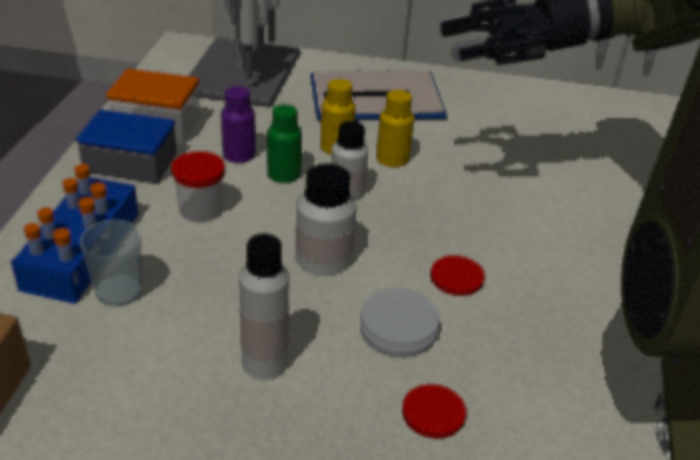

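The gripper at the upper right is nearly level, with free bench below it and a clear lane to the small bottle (crop 350,160). I'll descend and check before going in.

>>> arm_command(deltas=[[0.0007, 0.0373, 0.0069, 0], [0.0007, 0.0373, 0.0069, 0], [0.0007, 0.0373, 0.0069, 0], [0.0007, 0.0373, 0.0069, 0.007], [0, 0, 0.03, 0], [0, 0, 0.03, 0], [0, 0, 0, 0]])

```text
t: 13.75
tcp_pos: [0.4531, -0.3446, 0.0783]
tool_rot: [-1.504, 1.081, -0.889]
contact_force: [-0.5, -0.1, -0.7]
gripper_width: 0.75
```

```bash
python3 - <<'E'
from h import *;R=todo([.515,-.319,.058])
E
```

```text
t 13.75 q [-1.216  0.339  2.18   1.48   1.399 -0.936] p [ 0.4531 -0.3446  0.0783] g 0.75 F [-0.5 -0.1 -0.7]
X [ 0.32  -0.947 -0.002] Y [-0.181 -0.06  -0.982] Z [ 0.93   0.315 -0.191]
tool shift [-0.0043  0.0072  0.0695] rows 2 each [-0.0022  0.0036  0.0347] lean 79.01 Xz -0.0016
```

>>> arm_command(deltas=[[-0.0043, 0.003, 0.008, 0], [0, 0.001, 0.016, 0], [0, 0.001, 0.016, 0], [0, 0.001, 0.016, 0], [0, 0.001, 0.0135, 0], [0, 0, 0, 0]])

```text
t: 14.35
tcp_pos: [0.5136, -0.3186, 0.0569]
tool_rot: [-1.503, 1.083, -0.888]
contact_force: [-0.0, -0.3, -0.8]
gripper_width: 0.752
```

```bash
python3 - <<'E'
from h import *;R=todo([.515,-.319,.058])
from plant import viewer
c=viewer.read_camera('top');cv2.imwrite('pics/t2.png',cv2.resize(c['pixels'][150:270,240:420,::-1],None,fx=4,fy=4))
E
```

```text
t 14.35 q [-1.078  0.402  2.152  1.601  1.319 -0.967] p [ 0.5136 -0.3186  0.0569] g 0.752 F [-0.  -0.3 -0.8]
X [ 0.319 -0.948 -0.003] Y [-0.182 -0.058 -0.982] Z [ 0.93   0.314 -0.191]
tool shift [ 0.0008 -0.0013  0.001 ] rows 1 each [ 0.0008 -0.0013  0.001 ] lean 78.98 Xz -0.0035
```

View pics/t2.png

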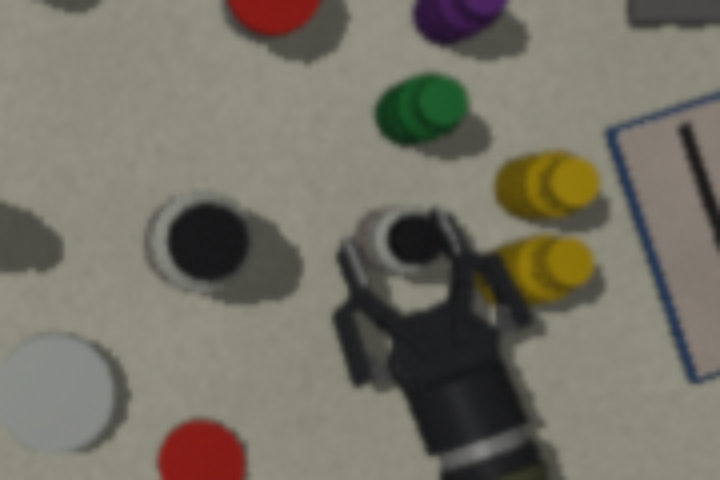

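The small bottle (crop 412,238) stands between the pads and the force is about zero. Close.

>>> arm_command(deltas=[[0, 0, 0, 0], [0, 0, 0, 0], [0, 0, 0, 0], [0, 0, 0, 0], [0, 0, 0, 0], [0, 0, 0, 0]], grip=0, newtons=50)

```text
t: 15.0
tcp_pos: [0.5129, -0.3197, 0.0571]
tool_rot: [-1.501, 1.084, -0.89]
contact_force: [-3.0, -3.3, 6.3]
gripper_width: 0.567
```

>>> arm_command(deltas=[[0, -0.01, -0.002, 0], [0, -0.02, -0.004, 0], [0, -0.03, -0.006, 0], [0, -0.04, -0.008, 0], [0, -0.04, -0.008, 0], [0, -0.04, -0.008, 0], [0, -0.04, -0.008, 0], [0, -0.04, -0.008, 0], [0, -0.03, -0.006, 0], [0, -0.015, -0.003, 0], [0, 0, 0, 0]])

```text
t: 16.1
tcp_pos: [0.5119, -0.3204, 0.3697]
tool_rot: [-1.505, 1.082, -0.891]
contact_force: [0.2, 0.0, -3.0]
gripper_width: 0.564
```

```bash
python3 - <<'E'
from h import *;R=todo([.515,-.319,.358])
from plant import viewer
c=viewer.read_camera('side');cv2.imwrite('pics/s3.png',cv2.resize(c['pixels'][20:250,150:470,::-1],None,fx=2,fy=2))
E
```

```text
t 16.1 q [-1.083 -0.177  2.097  1.442  1.353 -0.319] p [ 0.5119 -0.3204  0.3697] g 0.564 F [ 0.2  0.  -3. ]
X [ 0.319 -0.948 -0.   ] Y [-0.182 -0.061 -0.981] Z [ 0.93   0.313 -0.192]
tool shift [-0.0003  0.0108  0.0056] rows 1 each [-0.0003  0.0108  0.0056] lean 78.93 Xz -0.0001
```

View pics/s3.png

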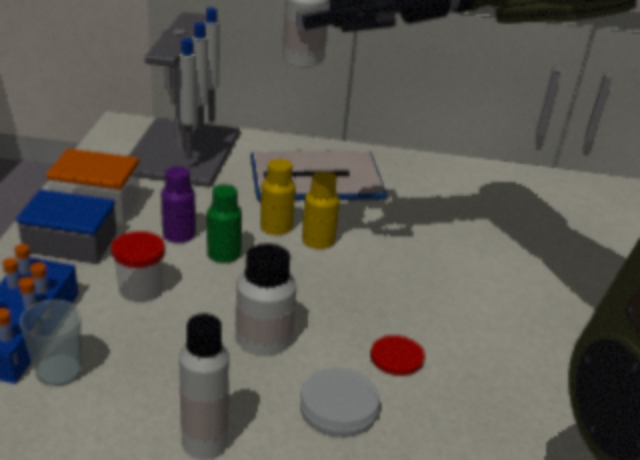

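The small bottle is held upright (crop 305,30), lifted clear, and the others are standing. Now roll it over, hold, and check.

>>> arm_command(deltas=[[0, 0, 0, 0.07], [0, 0, 0, 0.14], [0, 0, 0, 0.14], [0, 0, 0, 0.14], [0, 0, 0, 0.14], [0, 0, 0, 0.14], [0, 0, 0, 0.14], [0, 0, 0, 0.14], [0, 0, 0, 0.14], [0, 0, 0, 0.14], [0, 0, 0, 0.14], [0, 0, 0, 0.14]])

```text
t: 17.35
tcp_pos: [0.5114, -0.3199, 0.3635]
tool_rot: [-0.24, 1.758, 0.276]
contact_force: [0.3, 0.5, -1.6]
gripper_width: 0.565
```

>>> arm_command(deltas=[[0, 0, 0, 0.14], [0, 0, 0, 0.14], [0, 0, 0, 0.14], [0, 0, 0, 0.14], [0, 0, 0, 0.14], [0, 0, 0, 0.14], [0, 0, 0, 0.14], [0, 0, 0, 0.14], [0, 0, 0, 0.14], [0, 0, 0, 0.14], [0, 0, 0, 0.07], [0, 0, 0, 0], [0, 0, 0, 0], [0, 0, 0, 0], [0, 0, 0, 0], [0, 0, 0, 0], [0, 0, 0, 0], [0, 0, 0, 0], [0, 0, 0, 0], [0, 0, 0, 0]])

```text
t: 19.35
tcp_pos: [0.5119, -0.3206, 0.3673]
tool_rot: [1.101, 1.628, 1.288]
contact_force: [-0.1, 0.4, -2.5]
gripper_width: 0.563
```

```bash
python3 - <<'E'
from h import *;R=todo([.515,-.319,.37]);print('bottle axis ~',R@np.array([0,-np.sin(np.radians(79)),-np.cos(np.radians(79))]))
from plant import viewer
c=viewer.read_camera('side');cv2.imwrite('pics/s4.png',cv2.resize(c['pixels'][0:150,200:420,::-1],None,fx=3,fy=3))
E
```

```text
t 19.35 q [-1.083 -0.173  2.098  1.443  1.354  2.76 ] p [ 0.5119 -0.3206  0.3673] g 0.563 F [-0.1  0.4 -2.5]
X [-0.329  0.943 -0.056] Y [0.163 0.115 0.98 ] Z [ 0.93   0.313 -0.191]
tool shift [0.0004 0.0033 0.0029] rows 1 each [0.0004 0.0033 0.0029] lean 78.96 Xz -0.0557
bottle axis ~ [-0.33755614 -0.17243522 -0.92537665]
```

View pics/s4.png

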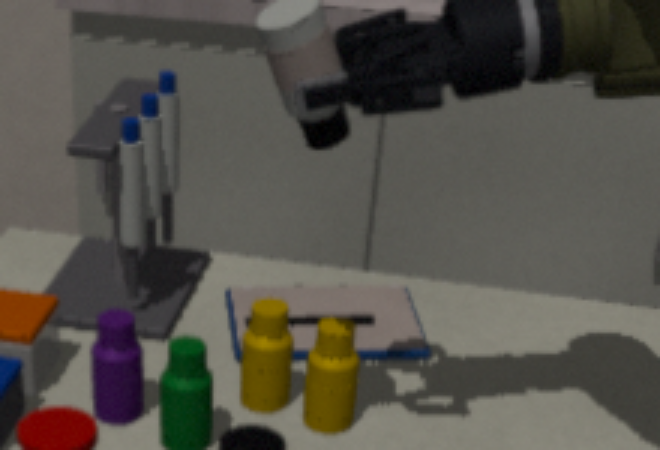

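The bottle hangs cap down (cap at crop 325,130), 22° from fully inverted, and was held for about 1 s. Now roll it back.

>>> arm_command(deltas=[[0, 0, 0, -0.07], [0, 0, 0, -0.14], [0, 0, 0, -0.14], [0, 0, 0, -0.14], [0, 0, 0, -0.14], [0, 0, 0, -0.14], [0, 0, 0, -0.14], [0, 0, 0, -0.14], [0, 0, 0, -0.14], [0, 0, 0, -0.14], [0, 0, 0, -0.14], [0, 0, 0, -0.14]])

```text
t: 20.6
tcp_pos: [0.5119, -0.3206, 0.3673]
tool_rot: [-0.374, 1.726, 0.162]
contact_force: [0.6, -0.3, -1.4]
gripper_width: 0.568
```

>>> arm_command(deltas=[[0, 0, 0, -0.14], [0, 0, 0, -0.14], [0, 0, 0, -0.14], [0, 0, 0, -0.14], [0, 0, 0, -0.14], [0, 0, 0, -0.14], [0, 0, 0, -0.14], [0, 0, 0, -0.14], [0, 0, 0, -0.14], [0, 0, 0, -0.14], [0, 0, 0, -0.07], [0, 0, 0, 0], [0, 0, 0, 0]])

```text
t: 21.9
tcp_pos: [0.5118, -0.3207, 0.3673]
tool_rot: [-1.501, 1.086, -0.886]
contact_force: [-0.1, 0.1, -2.8]
gripper_width: 0.568
```

```bash
python3 - <<'E'
from h import *
from traj import *
R=todo([.515,-.319,.28])
from plant import get_state
s=get_state();q=np.array(s['joints'])
follow(q,[([.515,-.319,.275],0),([.65,-.02,.27],0),([.64,.12,.26],0),([.60,.22,.20],0),([.5595,.3405,.19],0),([.5595,.3405,.126],0)],Ro.from_rotvec(s['tool_rot']))
E
```

```text
t 21.9 q [-1.083 -0.173  2.098  1.443  1.354 -0.318] p [ 0.5118 -0.3207  0.3673] g 0.568 F [-0.1  0.1 -2.8]
X [ 0.318 -0.948 -0.006] Y [-0.184 -0.055 -0.981] Z [ 0.93   0.313 -0.191]
tool shift [-0.      0.085   0.0202] rows 2 each [-0.      0.0425  0.0101] lean 78.96 Xz -0.0064
-> [ 0.515 -0.319  0.275] 0 q [-1.07 -0.05  2.15  1.49  1.32 -0.5 ] err 0.0 margin 0.558
-> [ 0.65 -0.02  0.27] 0 q [-0.36 -0.19  2.29  1.91  0.72 -0.58] err 0.0 margin 0.399
-> [0.64 0.12 0.26] 0 q [-0.03 -0.22  2.33  2.3   0.48 -0.86] err 0.0 margin 0.16
-> [0.6  0.22 0.2 ] 0 q [ 0.23 -0.14  2.39  2.95  0.5  -1.41] err 0.0 margin 0.144
-> [0.56 0.34 0.19] 0 q [ 0.55 -0.05  2.33  3.57  0.56 -1.89] err 0.0 margin 0.174
-> [0.56  0.34  0.126] 0 q [ 0.55  0.11  2.33  3.49  0.7  -1.79] err 0.0 margin 0.259
```

```bash
python3 - <<'E'
from h import *
s,R=show();p=np.array(s['tcp_pos'])
for w in ([.515,-.319,.29],[.65,-.02,.275],[.64,.12,.26],[.60,.22,.20],[.5595,.3405,.19]):
    d=R.T@(np.array(w)-p);n=int(np.ceil(np.linalg.norm(d)/.035));print(n,(d/n).round(4).tolist());p=np.array(w)
E
```

```text
t 21.9 q [-1.083 -0.173  2.098  1.443  1.354 -0.318] p [ 0.5118 -0.3207  0.3673] g 0.568 F [-0.1  0.1 -2.8]
X [ 0.318 -0.948 -0.006] Y [-0.184 -0.055 -0.981] Z [ 0.93   0.313 -0.191]
3 [-0.0, 0.0251, 0.0061]
10 [-0.024, -0.0026, 0.0222]
5 [-0.0272, 0.0018, 0.0075]
4 [-0.0268, 0.0152, 0.0014]
4 [-0.0318, 0.0027, 0.0005]
```

>>> arm_command(deltas=[[0, 0.0251, 0.0061, 0], [0, 0.0251, 0.0061, 0], [0, 0.0251, 0.0061, 0], [-0.024, -0.0026, 0.0222, 0], [-0.024, -0.0026, 0.0222, 0], [-0.024, -0.0026, 0.0222, 0], [-0.024, -0.0026, 0.0222, 0], [-0.024, -0.0026, 0.0222, 0], [-0.024, -0.0026, 0.0222, 0], [-0.024, -0.0026, 0.0222, 0], [-0.024, -0.0026, 0.0222, 0], [-0.024, -0.0026, 0.0222, 0], [-0.024, -0.0026, 0.0222, 0], [0, 0, 0, 0]])

```text
t: 23.3
tcp_pos: [0.6503, -0.0169, 0.2738]
tool_rot: [-1.503, 1.082, -0.882]
contact_force: [0.2, -0.6, -1.4]
gripper_width: 0.569
```

```bash
python3 -c "
from h import *;todo([.64,.12,.26])"
```

```text
t 23.3 q [-0.361 -0.198  2.294  1.899  0.722 -0.576] p [ 0.6503 -0.0169  0.2738] g 0.569 F [ 0.2 -0.6 -1.4]
X [ 0.323 -0.946 -0.007] Y [-0.183 -0.055 -0.981] Z [ 0.929  0.318 -0.191]
tool shift [-0.1328  0.0079  0.0367] rows 4 each [-0.0332  0.002   0.0092] lean 78.96 Xz -0.0068
```

>>> arm_command(deltas=[[-0.022, 0.0013, 0.0061, 0], [-0.022, 0.0013, 0.0061, 0], [-0.022, 0.0013, 0.0061, 0], [-0.022, 0.0013, 0.0061, 0], [-0.022, 0.0013, 0.0061, 0], [-0.022, 0.0013, 0.0061, 0], [-0.0179, 0.0101, 0.0009, 0], [-0.0179, 0.0101, 0.0009, 0], [-0.0179, 0.0101, 0.0009, 0], [-0.0179, 0.0101, 0.0009, 0], [-0.0179, 0.0101, 0.0009, 0], [-0.0179, 0.0101, 0.0009, 0], [0, 0, 0, 0]])

```text
t: 24.6
tcp_pos: [0.599, 0.2162, 0.1973]
tool_rot: [-1.505, 1.088, -0.883]
contact_force: [-0.1, 0.0, -3.1]
gripper_width: 0.565
```

```bash
python3 -c "
from h import *;todo([.5595,.3405,.17])"
```

```text
t 24.6 q [ 0.22  -0.141  2.403  2.926  0.502 -1.394] p [0.599  0.2162 0.1973] g 0.565 F [-0.1  0.  -3.1]
X [ 0.319 -0.948 -0.007] Y [-0.188 -0.056 -0.981] Z [ 0.929  0.314 -0.196]
tool shift [-0.1302  0.0273  0.0077] rows 3 each [-0.0434  0.0091  0.0026] lean 78.69 Xz -0.0071
```

>>> arm_command(deltas=[[-0.0186, 0.0053, 0.0009, 0], [-0.0186, 0.0053, 0.0009, 0], [-0.0186, 0.0053, 0.0009, 0], [-0.0186, 0.0053, 0.0009, 0], [-0.0186, 0.0053, 0.0009, 0], [-0.0186, 0.0053, 0.0009, 0], [-0.0186, 0.0053, 0.0009, 0], [0, 0, 0, 0]])

```text
t: 25.4
tcp_pos: [0.5581, 0.3397, 0.1629]
tool_rot: [-1.502, 1.085, -0.885]
contact_force: [0.7, 0.2, -1.9]
gripper_width: 0.562
```

```bash
python3 - <<'E'
from h import *;todo([.5595,.3405,.125])
from plant import viewer
c=viewer.read_camera('top');P=cloud(c);x=c['pixels']
b=(slice(150,250),slice(60,180));z=P[b][:,:,2]
m=((x[b].max(2)<60)&(z>.13)).astype(np.uint8)
cv2.imwrite('pics/t5.png',cv2.resize(x[140:260,50:210,::-1],None,fx=4,fy=4))
s=viewer.read_camera('side');cv2.imwrite('pics/s5.png',cv2.resize(s['pixels'][200:384,100:330,::-1],None,fx=3,fy=3))
E
```

```text
t 25.4 q [ 0.551  0.009  2.346  3.526  0.622 -1.838] p [0.5581 0.3397 0.1629] g 0.562 F [ 0.7  0.2 -1.9]
X [ 0.319 -0.948 -0.007] Y [-0.184 -0.055 -0.981] Z [ 0.93   0.314 -0.192]
tool shift [-0.      0.0369  0.0088] rows 1 each [-0.      0.0369  0.0088] lean 78.92 Xz -0.0067
```

View pics/t5.png

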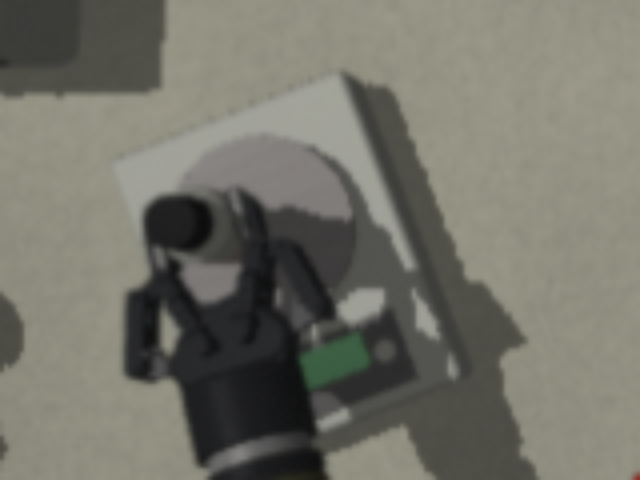

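View pics/s5.png

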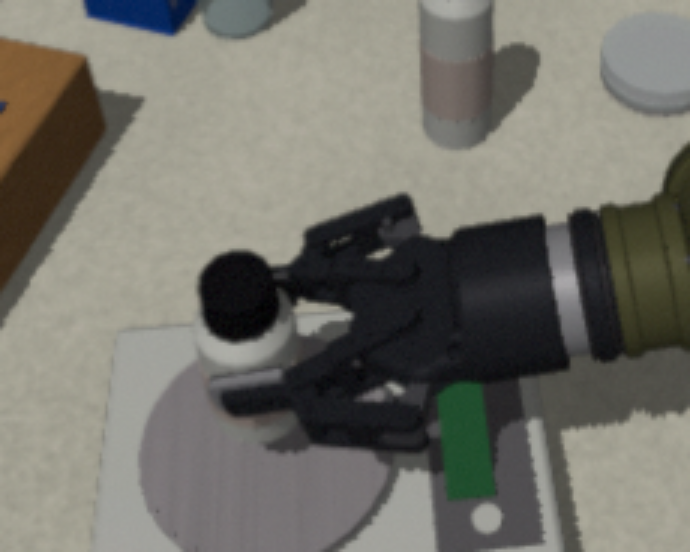

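The side crop shows the bottle upright above the pan. The top-view cap at pixel (95,195) puts it at y≈0.342, on target. Lower slowly.

>>> arm_command(deltas=[[0, 0.008, 0.002, 0], [0, 0.008, 0.002, 0], [0, 0.007, 0.0017, 0], [0, 0.004, 0.001, 0], [0, 0.002, 0.0004, 0], [0, 0.0015, 0.0003, 0], [0, 0, 0, 0], [0, 0, 0, 0]])

```text
t: 26.3
tcp_pos: [0.5594, 0.3397, 0.1321]
tool_rot: [-1.501, 1.084, -0.887]
contact_force: [0.1, -0.9, -2.1]
gripper_width: 0.564
```

>>> arm_command(deltas=[[0, 0.0015, 0.0003, 0], [0, 0.001, 0.0002, 0], [0, 0.001, 0.0002, 0], [0, 0, 0, 0], [0, 0, 0, 0]])

```text
t: 26.8
tcp_pos: [0.5593, 0.3396, 0.1281]
tool_rot: [-1.502, 1.085, -0.887]
contact_force: [-1.0, 0.5, -1.6]
gripper_width: 0.567
```

>>> arm_command(deltas=[[0, 0.001, 0.0002, 0], [0, 0.001, 0.0002, 0], [0, 0, 0, 0], [0, 0, 0, 0]])

```text
t: 27.2
tcp_pos: [0.5593, 0.3396, 0.126]
tool_rot: [-1.502, 1.085, -0.887]
contact_force: [0.4, 0.5, -2.4]
gripper_width: 0.566
```

>>> arm_command(deltas=[[0, 0.0007, 0.0001, 0], [0, 0.0007, 0.0001, 0], [0, 0, 0, 0], [0, 0, 0, 0]])

```text
t: 27.6
tcp_pos: [0.5594, 0.3396, 0.1251]
tool_rot: [-1.501, 1.084, -0.888]
contact_force: [-0.6, -0.9, -0.2]
gripper_width: 0.568
```

Contact is starting: the weight is coming off the wrist.

>>> arm_command(deltas=[[0, 0.0006, 0.0001, 0], [0, 0, 0, 0], [0, 0, 0, 0]])

```text
t: 27.9
tcp_pos: [0.5596, 0.3397, 0.1251]
tool_rot: [-1.5, 1.084, -0.888]
contact_force: [-2.5, -1.4, 3.0]
gripper_width: 0.564
```

Seated at about 5 N. Release, and look before backing out.

>>> arm_command(deltas=[[0, 0, 0, 0], [0, 0, 0, 0], [0, 0, 0, 0], [0, 0, 0, 0], [0, 0, 0, 0]], grip=0.8)

```text
t: 28.4
tcp_pos: [0.5592, 0.3396, 0.1239]
tool_rot: [-1.502, 1.085, -0.887]
contact_force: [-0.1, -0.5, 0.3]
gripper_width: 0.799
```

>>> arm_command(deltas=[[0, 0, -0.005, 0], [0, 0, -0.01, 0], [0, 0, -0.015, 0], [0, 0, -0.015, 0], [0, 0, -0.02, 0], [0, 0, -0.02, 0], [0, 0, -0.02, 0], [0, 0, -0.02, 0], [0, 0, 0, 0]])

```text
t: 29.3
tcp_pos: [0.4405, 0.2996, 0.1472]
tool_rot: [-1.503, 1.084, -0.886]
contact_force: [-0.1, -0.6, 0.1]
gripper_width: 0.797
```

```bash
python3 - <<'E'
from h import *;show()
from plant import viewer
c=viewer.read_camera('top');P=cloud(c);x=c['pixels']
Q=P.reshape(-1,3);near=np.hypot(Q[:,0]-.5595,Q[:,1]-.3405)<.075
for a,b in ((.165,.19),(.09,.14)):
    q=Q[near&(Q[:,2]>a)&(Q[:,2]<b)];print(a,b,len(q),q.mean(0),q.min(0),q.max(0))
s=viewer.read_camera('side')
cv2.imwrite('pics/s6.png',s['pixels'][:,:,::-1])
cv2.imwrite('pics/t6.png',x[:,:,::-1])
E
```

```text
t 29.3 q [ 0.645 -0.24   2.602  3.668  0.658 -1.934] p [0.4405 0.2996 0.1472] g 0.797 F [-0.1 -0.6  0.1]
X [ 0.32  -0.948 -0.005] Y [-0.184 -0.057 -0.981] Z [ 0.93   0.315 -0.192]
0.165 0.19 164 [0.56044656 0.33899072 0.17559465] [0.54446006 0.32249932 0.16509853] [0.57878137 0.35829863 0.18069384]
0.09 0.14 120 [0.55976236 0.32085558 0.11633306] [0.53750931 0.31492991 0.09016095] [0.58512098 0.3468548  0.13990958]
```

View pics/s6.png

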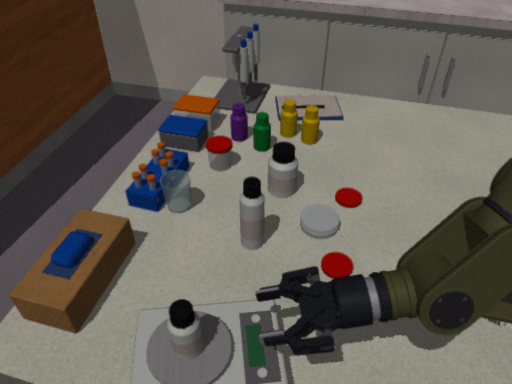

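View pics/t6.png

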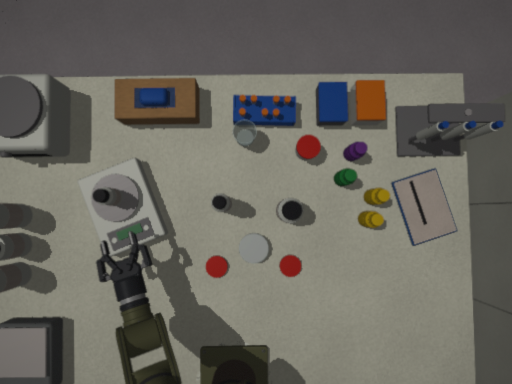

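The bottle is upright on the pan and the robot is clear of it. The nearer yellow look-alike seems to have shifted, though, so I'll measure that before handing in.

```bash
python3 - <<'E'
from h import *;import pickle
from plant import viewer
a=pickle.load(open('c0.pkl','rb'));b={'top':viewer.read_camera('top'),'side':viewer.read_camera('side')}
def caps(c):
    hsv=cv2.cvtColor(c['pixels'],cv2.COLOR_RGB2HSV);P=cloud(c)
    m=((hsv[...,0]>20)&(hsv[...,0]<34)&(hsv[...,1]>150)&(P[...,2]>.095)&(P[...,2]<.13)).astype(np.uint8)
    n,l,st,ce=cv2.connectedComponentsWithStats(m)
    return [(ce[i].round(1).tolist(),st[i,4],((P[l==i].max(0)+P[l==i].min(0))/2).round(3).tolist()) for i in range(1,n) if st[i,4]>20]
for n in a: print(n,'before',caps(a[n]));print(n,'after',caps(b[n]))
for k,(u,v,w,h,z) in dict(wide=(275,190,308,228,.13),tall=(205,185,238,218,.175)).items():
    for c in (a['top'],b['top']):
        m=(c['pixels'][v:h,u:w].max(2)<45).astype(np.uint8);n,l,st,ce=cv2.connectedComponentsWithStats(m);i=1+st[1:,4].argmax();print(k,plane(c,[ce[i]+[u,v]],z)[0].round(4))
E
```

```text
side before [([289.5, 103.8], np.int32(89), [0.55, -0.433, 0.103]), ([319.1, 109.3], np.int32(93), [0.462, -0.425, 0.102])]
side after [([289.5, 103.8], np.int32(93), [0.55, -0.433, 0.103]), ([311.4, 110.3], np.int32(101), [0.483, -0.414, 0.103])]
top before [([382.7, 194.9], np.int32(125), [0.553, -0.433, 0.105]), ([380.3, 226.0], np.int32(130), [0.466, -0.425, 0.104])]
top after [([382.6, 195.0], np.int32(123), [0.553, -0.434, 0.104]), ([376.5, 219.2], np.int32(128), [0.485, -0.414, 0.104])]
wide [ 0.5139 -0.1705  0.13  ]
wide [ 0.5139 -0.1706  0.13  ]
tall [0.5377 0.0245 0.175 ]
tall [0.5376 0.0244 0.175 ]
```

The nearer yellow look-alike was pushed about 21 mm during the grasp. It is still upright. I was told to leave it alone, and handling it again could knock it over, so I'll leave it there and report it. Handing in.

```bash
python3 -c "
from plant import robot;print(robot.hand_in())"
```

```text
the job is handed in; nothing more can be done
None
```

I finished the main job and handed it in at about 29.5 s, but the gripper pushed one of the yellow look-alikes about 21 mm along the bench on the way.

- **Tipping:** I leaned the gripper about 79° by pushing the arm against its reach limit in free air, since the moves allow no direct tilt. I then gripped the small bottle, lifted it and rolled it until its cap pointed down. It was about 22° from fully upside down by the arm's pose, and the side picture showed it cap down. I held it there for about 1 s and turned it upright again.
- **Placing:** I lowered the bottle onto the pan with about 5 N at touchdown, opened the gripper and backed off about 125 mm.
- **Last checks that passed:** The bottle stands upright on the pan, with its cap centre about 2 mm from the pan centre and its cap top about 180 mm above the bench (176 expected). The tall and wide bottles have not moved, to within 0.1 mm, and the robot touches nothing.
- **Check that failed:** The nearer yellow look-alike moved from about (0.466, -0.425) to (0.485, -0.414), most likely pushed by the gripper as it went in to grasp; the force readings never showed it. It is still upright. I did not push it back, because the task said to leave it alone and another contact could have toppled it.

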